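# Seat the splined drive hub on the gearmotor stub

### The job

Fit the matching drive hub, the one with the toothed (splined) bore and blue collar, onto the upright splined stub of the green gearmotor: keep hold of it while you push it down with its teeth in the gaps, rocking it a little if the teeth clash, until its flange sits fully home on the shoulder. Then let go, and leave the other two hubs standing where they are.

Things in the scene. Friction and masses are not known exactly. Their poses are not given: they have to be found in the camera images.
- hub_splined: Matching hub, 0.4 kg, standing on its round flange (84 mm wide, 12 thick) below a blue hexagonal collar 54 mm across flats; 50 mm high in all. Through bore with six inner teeth, one behind each flat's middle: 5 mm wide, tips 15 mm from the axis, pointed below; between them 21 mm from the axis or more. Origin: centre of the underside; z up the bore; x square to a flat (a flat every 60 degrees).
- hub_round: Bystander hub, same size, axes and origin as the blue one, with a red hexagonal collar and a smooth round bore 30 mm wide. It does not fit over the stub's teeth.
- hub_square: Bystander hub, same size, axes and origin as the blue one, with a yellow hexagonal collar and a plain square bore 28 mm wide. It does not fit over the stub's teeth.
- stub_seat (a point): Centre of the steel shoulder (72 mm wide, 100 mm above the bench) on the fixed gearmotor; z up the stub, which stands 50 mm higher: 24 mm core to 36 mm, then a cone to 7 mm wide that draws in a hub up to 10 mm off. Six 5 mm teeth, 18 mm out, 32 mm tall, pointed on top. They mesh when the hub's x lies at 0 or a multiple of 60 degrees to this x, play 10 degrees. Home: hub origin here.
Things that resemble listed ones, but are neither listed nor needed, are in the scene too. What is shaped like the hub_splined but purple is not meant.

How it is judged:
On the way:
1. while still held in the gripper, the splined hub is on the stub with its teeth meshed (its underside less than 22 mm above the shoulder) (z of hub_splined in the frame of stub_seat between -0.01 and 0.022 m and horizontal distance between hub_splined and stub_seat below 0.01 m and angle between hub_splined's own z axis and vertical below 0.25 rad and contact force between the fingers and hub_splined above 0.5 N), for 0.05 s.
At the end, for the whole second after the job is handed in: The splined hub rests, upright to about 7 degrees, still and released, on the stub with the centre of its underside within 10 mm of the seat on the shoulder; the other two hubs are within 30 mm of where they stood (distance between hub_splined and stub_seat below 0.01 m and angle between hub_splined's own z axis and vertical below 0.12 rad and linear speed of hub_splined below 0.02 m/s and distance of each of hub_round, hub_square from where it was at the start of the episode below 0.03 m); the robot touches nothing.
It fails at once if one of the other two hubs is moved by more than 30 mm (distance of any of hub_round, hub_square from where it was at the start of the episode above 0.03 m).
It also fails if it takes over 38 s, if anything falls off the work surface, if the arm or the gripper's body presses on something with over 40 N, if the wrist force passes 120 N, or if a joint passes its speed limit or range.

### The arm

A 6-joint arm with a two-finger parallel gripper is mounted at the origin on the work surface. World frame = base frame: x ahead of the robot, y to its left, z up, the work surface at z = 0. Lengths are in m, angles in rad, forces in N, time in s.
With the tool pointing down it reaches from about 0.225 to 0.875 m from the base axis. Payload 3.4 kg.
Tool frame: the origin (TCP) lies at the very end of the fingers, on their centre line; the grasp point (between the pads) lies 19 mm behind it (grip_depth is the distance from the TCP to the grasp point, in m); x points along the fingers, z is the direction in which the jaws open and shut, and the axes are right-handed (so a half turn about x gives the same grasp; the last joint's range is limited). The gripper opens to 85 mm and grips with 20 to 120 N. Pads are 22 mm wide; open, the fingers measure 114 mm over their backs; the gripper's body (76 mm by 85 mm) begins 54 mm behind the grasp point. The pads swing forward as they close: fully open they stand 13 mm farther back than shut.
Start: joints at [-1.23, 0.276, 1.505, -0, 1.361, -0.121], TCP at [0.256, -0.515, 0.231] pointing down, gripper open.
Joint ranges: [-2.89, 2.89], [-0.75, 2.08], [0.22, 2.7], [-1.18, 4.32], [0.11, 2.71], [-2.7, 2.7]. Speed limits (rad/s): [2.57, 2.57, 3.14, 3.14, 3.14, 3.14].

### API

Orientations are given as a unit quaternion [w, x, y, z].
In Python, from rig import get_state, get_image, sign_off, grip_depth gives the robot as it stands. The module is installed in compiled form; this text tells all that it offers.
- The arm moves only by the tool arm_command, never from a script. Its argument "series" is a list of rows, each an object with "dp": the shift along the tool's x, y, z scaled (see below), a list of three; "angular": the turn, a rotation vector about the tool's x, y, z scaled (see below), a list of three; "gripper": the finger opening in mm, from 0 to 85.4. A call has exactly 8 rows; each row shifts and turns the pose as measured when the row begins, along the tool's axes as they then stand; what a row does not reach is not made up. The controller multiplies each number of a shift by 0.12 m and each number of a turn by 90 degrees. A row lasts 1/8 s, in which the tool goes at most 62.5 mm and 10.7 degrees, less where a joint would pass 70% of its speed; a pose out of reach is approached as far as the arm can. A call with a number of a shift or a turn outside -1 to 1 is refused whole. A call with a gripper value outside its range is refused whole. The fingers move at their own pace and stop on an object; "grip_force" is the grip in N (left out, the last holds). Time passes only in rows, so rows that do not move let the fingers close, or fill a call up. It gives the time, the measured TCP pose, the force and the opening at its end, in the units of the state.
- get_state(): the state, without advancing time (a new reading comes with each control period).
- get_image(name): name is "side" or "top"; returns a dict with "image" (480x640x3 uint8, blue, green, red), "depth" (480x640 float32, m along the optical axis (not along the pixel's ray), 0 where there is no reading), "mtx" (3x3 intrinsics, pixels), "view" (4x4, takes a point from world to camera coordinates). Camera axes: x right, y up, looking along -z (the intrinsics and any distortion apply to the point x, -y, -z); pixel columns grow to the right and rows downward; lengths in m; the calibration is good to about 2 mm. A picture is of the moment at which its call begins.
- sign_off(): hands the job in, once; it reports no verdict.
The state is a dict: "clock": time; "qpos": joint angles; "qd": joint speeds; "effort": joint torques, N m; "position": TCP position; "ee_rot": TCP orientation; "contact_force": force on the tool from outside, world axes, zero at the start; "moment": the same for the moment, N m; "width": finger opening in m.
Only numpy, scipy, OpenCV 4.12 (cv2) and the standard library are available. Lean on these libraries where they do the work, as an engineer would, in place of code of your own. Each camera call takes 0.05 s, during which the arm holds its last target. There are 200 camera calls.

## Working session

There is one attempt and no reset: what is moved stays moved. The work goes in short steps, Python scripts to look and compute and a tool call to move; the robot and the scene stay as the last step left them, time stands still between calls to the robot, and variables do not carry over. Pictures are saved under pics/ and viewed, about 8 in all and at most 12, crops included, and the job is handed in when it is done.

Besides the shell and the picture viewer there is one more tool, called after "Emit:" as name(argument=value, ...) on one line, values as JSON. arm_command: Moves the arm, as the interface text tells. Its arguments: {"type":"object","properties":{"series":{"type":"array","items":{"type":"object","properties":{"dp":{"type":"array","items":{"type":"number"}},"angular":{"type":"array","items":{"type":"number"}},"gripper":{"type":"number"}}}},"grip_force":{"type":"number"}},"required":["series"]}

```bash
mkdir -p pics; cat > h.py <<'E'
import numpy as np, cv2, pickle
def grab(tag):
    from rig import get_image
    d={n:get_image(n) for n in("side","top")}
    pickle.dump(d,open(f"{tag}.pkl","wb"));
    for n in d: cv2.imwrite(f"pics/{tag}_{n}.png",d[n]["image"])
    return d
def ray(c,u,v):
    R=c["view"][:3,:3];t=c["view"][:3,3]
    d=np.linalg.inv(c["mtx"])@[u,v,1]; d=np.array([d[0],-d[1],-d[2]])
    return -R.T@t, R.T@d
def onplane(c,u,v,z):
    o,d=ray(c,u,v); return o+d*(z-o[2])/d[2]
def pts(c):  # world cloud HxWx3
    H,W=c["depth"].shape; u,v=np.meshgrid(np.arange(W),np.arange(H))
    p=np.stack([u,v,np.ones_like(u)],-1)@np.linalg.inv(c["mtx"]).T*c["depth"][...,None]
    p=p*[1,-1,-1]; R=c["view"][:3,:3];t=c["view"][:3,3]
    return (p-t)@R
E
python3 - <<'E'
from h import *
from rig import get_state
d=grab("a")
print(get_state())
for n in d: o,_=ray(d[n],0,0); print(n,d[n]["mtx"],o,d[n]["view"], (d[n]["depth"]>0).mean())
cv2.imwrite("pics/a.png",cv2.resize(np.vstack([d["top"]["image"],d["side"]["image"]]),None,fx=.625,fy=.625))
E
```

```text
{'clock': 0.1, 'qpos': array([-1.22998047e+00,  2.76540216e-01,  1.50599540e+00, -2.83204405e-05,
        1.36070835e+00, -1.21027640e-01]), 'qd': array([ 6.93785086e-05, -1.48175591e-03, -2.84070988e-03,  7.67522824e-04,
       -1.19688360e-03, -1.38264046e-03]), 'effort': array([ 1.45697875e-03, -4.17701054e+01, -2.46405029e+01, -1.52293792e-04,
        5.77006504e-03, -5.15811777e-06]), 'position': array([ 0.2560338 , -0.51432837,  0.23052583]), 'ee_rot': array([ 0.60070454,  0.37264598,  0.60162801, -0.37193114]), 'contact_force': array([0.46594485, 0.06955913, 0.75340983]), 'moment': array([ 0.03888679, -0.03893491, -0.01536999]), 'width': 0.08555031329286195}
side [[458.0627265    0.         328.66203159]
 [  0.         458.0627265  233.7645753 ]
 [  0.           0.           1.        ]] [0.10501655 0.66628522 0.6335117 ] [[-0.8364692  -0.54771892  0.01797915  0.44139013]
 [ 0.33100494 -0.47881521  0.81312467 -0.23085749]
 [-0.43675508  0.68610493  0.58181185 -0.77985968]
 [ 0.          0.          0.          1.        ]] 0.9960319010416666
top [[582.71928777   0.         322.82350702]
 [  0.         582.71928777 236.07866572]
 [  0.           0.           1.        ]] [0.38774778 0.02882122 0.9538481 ] [[-0.01992228 -0.99912554  0.03675952  0.00145784]
 [ 0.9938936  -0.01580009  0.10920565 -0.48909026]
 [-0.10852935  0.03871067  0.99333925 -0.90652843]
 [ 0.          0.          0.          1.        ]] 0.9960384114583334
```

View pics/a.png

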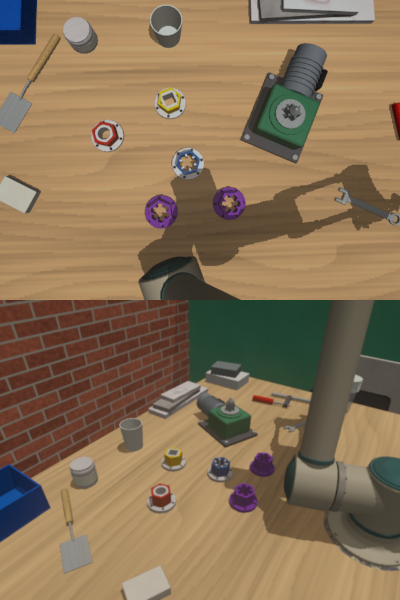

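Top view (full-res pixels): the blue-collared hub is at about (301,261). The look-alikes are purple at (258,338) and (366,325), red at (171,217) and yellow at (272,164). The gearmotor stub is at about (466,180). I choose the blue one and will check it in a close crop.

```bash
python3 - <<'E'
from h import *
d=pickle.load(open("a.pkl","rb"))
T,S=d["top"],d["side"]
a=cv2.resize(T["image"][221:301,256:346],(450,400),interpolation=cv2.INTER_CUBIC)
b=cv2.resize(T["image"][140:220,430:500],(350,400),interpolation=cv2.INTER_CUBIC)
cv2.imwrite("pics/b.png",np.hstack([a,b]))
for n,c,hub,stub in(("top",T,(301,261),(466,180)),("side",S,(352,270),(365,178))):
    P=pts(c)
    for nm,(u,v) in(("hub",hub),("stub",stub)):
        w=P[v-45:v+45,u-45:u+45].reshape(-1,3)
        h,e=np.histogram(w[:,2],np.arange(-.01,.16,.004))
        print(n,nm,[(round(x+.002,3),k) for x,k in zip(e,h) if k>60])
    # hub: flange top & collar top
    w=P.reshape(-1,3)
    hb=P[hub[1]-45:hub[1]+45,hub[0]-45:hub[0]+45].reshape(-1,3)
    for lo,hi in((.008,.016),(.044,.056)):
        q=hb[(hb[:,2]>lo)&(hb[:,2]<hi)]
        if len(q)>20:
            (x,y),r=cv2.minEnclosingCircle(q[:,:2].astype(np.float32)); print(n,"hub",lo,len(q),q[:,2].mean(),x,y,r,q.mean(0))
    sb=P[stub[1]-45:stub[1]+45,stub[0]-45:stub[0]+45].reshape(-1,3)
    for lo,hi in((.097,.103),(.115,.155),(.127,.134),(.14,.155)):
        q=sb[(sb[:,2]>lo)&(sb[:,2]<hi)]
        if len(q)>5:
            (x,y),r=cv2.minEnclosingCircle(q[:,:2].astype(np.float32)); print(n,"stub",lo,len(q),x,y,r,q.mean(0))
E
```

```text
top hub [(np.float64(-0.004), np.int64(1102)), (np.float64(0.0), np.int64(4826)), (np.float64(0.004), np.int64(506)), (np.float64(0.008), np.int64(190)), (np.float64(0.012), np.int64(777)), (np.float64(0.016), np.int64(85)), (np.float64(0.048), np.int64(277)), (np.float64(0.052), np.int64(217))]
top stub [(np.float64(-0.004), np.int64(151)), (np.float64(0.0), np.int64(443)), (np.float64(0.008), np.int64(92)), (np.float64(0.012), np.int64(249)), (np.float64(0.068), np.int64(72)), (np.float64(0.072), np.int64(63)), (np.float64(0.076), np.int64(70)), (np.float64(0.08), np.int64(160)), (np.float64(0.084), np.int64(911)), (np.float64(0.088), np.int64(1885)), (np.float64(0.092), np.int64(1332)), (np.float64(0.096), np.int64(735)), (np.float64(0.1), np.int64(993)), (np.float64(0.104), np.int64(69)), (np.float64(0.132), np.int64(65)), (np.float64(0.14), np.int64(63))]
top hub 0.008 1008 0.011655414564460521 0.4498474895954132 0.029672132804989815 0.041965365409851074 [0.44717034 0.02956438 0.01165541]
top hub 0.044 505 0.049656566022144084 0.44972705841064453 0.029815813526511192 0.030840048
[... 2032 characters left out ...]
246 0.4338935315608978 -0.0302748866379261 0.1545732617378235 [0.45429649 0.00286387 0.01320845]
side hub 0.044 640 0.05026907409417294 0.3968225121498108 0.06617888063192368 0.09892137348651886 [0.40432684 0.06064451 0.05026907]
side stub 0.097 366 0.6214500069618225 -0.24660654366016388 0.11696713417768478 [ 0.58942878 -0.22730114  0.09992164]
side stub 0.115 191 0.5610182285308838 -0.21916691958904266 0.01883760094642639 [ 0.55819797 -0.21444766  0.13215861]
side stub 0.127 53 0.5616528987884521 -0.21948479115962982 0.018230102956295013 [ 0.55882021 -0.21341579  0.13065498]
side stub 0.14 45 0.5602591037750244 -0.21867673099040985 0.010958043858408928 [ 0.55915689 -0.21698707  0.14571374]
```

View pics/b.png

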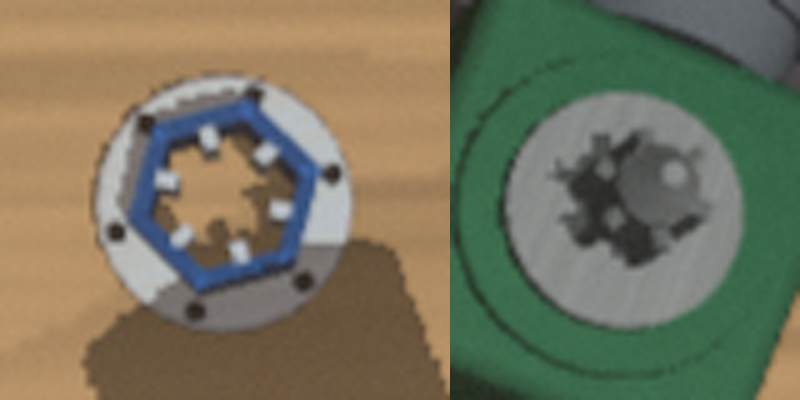

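The crop confirms the blue hub has the toothed bore. The stub shows its grey shoulder disc centred near top pixel (465,182). Next I'll measure both centres and the yaw of the teeth.

```bash
cat >> h.py <<'E'
def c60(a,w=None):
    z=np.exp(6j*np.asarray(a)); m=z.mean() if w is None else (z*w).sum()/w.sum()
    return np.degrees(np.angle(m))/6, abs(m)
E
python3 - <<'E'
from h import *
d=pickle.load(open("a.pkl","rb"))
win={"top":((301,261),(466,180)),"side":((352,270),(365,178))}
win["side"]=((int(220/.625),int((468-300)/.625)),(int(230/.625),int((407-300)/.625)))
for n,c in d.items():
    P=pts(c); I=c["image"]; hsv=cv2.cvtColor(I,cv2.COLOR_BGR2HSV)
    blue=cv2.inRange(hsv,(100,110,40),(120,255,255))>0
    (u,v),(su,sv)=win[n]
    W=np.zeros(blue.shape,bool);W[v-40:v+40,u-40:u+40]=1
    m=W&blue&(P[...,2]>.046)&(P[...,2]<.056)
    q=P[m]; (x,y),r=cv2.minEnclosingCircle(q[:,:2].astype(np.float32))
    D=q[:,:2]-[0.4497,.0297]; R=np.hypot(*D.T); A=np.arctan2(D[:,1],D[:,0])
    print(n,"collar",len(q),q[:,2].mean(),x,y,r,"vertex",c60(A[R>.0285]))
    # contour at plane z=.05
    k,_=cv2.findContours(m.astype(np.uint8),cv2.RETR_EXTERNAL,cv2.CHAIN_APPROX_NONE)
    k=max(k,key=cv2.contourArea); ap=cv2.approxPolyDP(cv2.convexHull(k),2.5,True)[:,0]
    g=np.array([onplane(c,a,b,.05)[:2] for a,b in ap]); e=g-g.mean(0)
    print(" hex",len(ap),g.mean(0),np.degrees(np.arctan2(e[:,1],e[:,0])).round(1),np.hypot(*e.T).round(4))
    # shoulder
    W[:]=0;W[sv-45:sv+45,su-45:su+45]=1
    grey=W&(hsv[...,1]<60)&(abs(P[...,2]-.1)<.006)
    k,_=cv2.findContours(cv2.morphologyEx(grey.astype(np.uint8),cv2.MORPH_CLOSE,np.ones((3,3))),cv2.RETR_EXTERNAL,cv2.CHAIN_APPROX_NONE)
    k=max(k,key=cv2.contourArea); g=np.array([onplane(c,a,b,.1)[:2] for a,b in cv2.convexHull(k)[:,0]],np.float32)
    (x,y),r=cv2.minEnclosingCircle(g); print(n,"shoulder",x,y,r,cv2.fitEllipse(g), np.median(P[grey][:,2]))
    for lo,hi in((.106,.128),(.112,.132),(.106,.135)):
        q=P[W&(P[...,2]>lo)&(P[...,2]<hi)]; D=q[:,:2]-[.5593,-.2187]; R=np.hypot(*D.T); s=(R>.0145)&(R<.0195)
        A=np.degrees(np.arctan2(D[s,1],D[s,0])); print("  teeth",lo,s.sum(),c60(np.radians(A)),np.histogram(A,np.arange(-180,181,10))[0])
E
```

```text
side collar 32 0.05187418023111404 0.45033589005470276 0.029560737311840057 0.027795594185590744 vertex (np.float64(nan), np.float64(nan))
 hex 2 [0.42848921 0.03534577] [-131.3   48.7] [0.0063 0.0063]
side shoulder 0.6268196702003479 -0.2455812692642212 0.11009727418422699 ((0.621912956237793, -0.2494135946035385), (0.09842549264431, 0.22773440182209015), 63.27925109863281) 0.09922373859593467
  teeth 0.106 40 (np.float64(4.256338308635719), np.float64(0.692224137858959)) [3 5 2 0 0 0 0 0 0 0 0 0 0 0 0 0 0 0 5 0 0 0 0 7 8 0 0 0 0 3 5 1 0 0 0 1]
  teeth 0.112 35 (np.float64(3.9800957820749043), np.float64(0.6627816695189782)) [3 4 2 0 0 0 0 0 0 0 0 0 0 0 0 0 0 2 4 0 0 0 1 5 8 0 0 0 0 2 2 2 0 0 0 0]
  teeth 0.106 58 (np.float64(3.9774318402134594), np.float64(0.702064730065039)) [ 3  7  2  0  0  0  2  1  0  0  0  0  0  0  0  0  0  2  8  0  0  0  1  9
 10  0  0  0  0  3  5  3  0  0  0  2]
top collar 311 0.049786592963049735 0.4504913091659546 0.029204566031694412 0.029960332438349724 vertex (np.float64(-16.1290317237528), np.float64(0.9416946835169967))
 hex 6 [0.45052868 0.02898504] [
[... 324 characters left out ...]
4061514933), np.float64(0.8002069215987869)) [ 6  2  0  0  0  4  6  1  0  0  0  1  0  0  0  0  0  1  1 13  0  0  0  3
  5 10  0  0  0  2 11  4  0  0  0  6]
  teeth 0.112 99 (np.float64(5.776382671837453), np.float64(0.7969238984662298)) [ 9  3  0  0  0  6  6  3  0  0  0  1  4  1  0  0  0  2  4 11  0  0  0  3
  9  9  0  0  0  4 10  6  0  0  0  8]
  teeth 0.106 132 (np.float64(5.96736172784221), np.float64(0.8104538903791645)) [12  4  0  0  0  8 10  3  0  0  0  1  6  2  0  0  0  2  6 16  0  0  0  5
 11 12  0  0  0  4 14  7  0  0  0  9]h.py:20: RuntimeWarning: Mean of empty slice.
  z=np.exp(6j*np.asarray(a)); m=z.mean() if w is None else (z*w).sum()/w.sum()
  ret = ret.dtype.type(ret / rcount)
```

```bash
cat >> h.py <<'E'
from scipy.spatial.transform import Rotation as Ro
def tool(s):
    q=s["ee_rot"]; return Ro.from_quat([q[1],q[2],q[3],q[0]])
def plan(s,xyz,azz):
    """total dp (number units) & rotvec (number units) in tool axes to reach xyz, tool down, tool z azimuth azz deg (mod180)"""
    R=tool(s); M=R.as_matrix()
    out=[]
    for a in(azz,azz+180):
        a=np.radians(a); x=np.array([0,0,-1.]); z=np.array([np.cos(a),np.sin(a),0]); y=np.cross(z,x)
        rv=(R.inv()*Ro.from_matrix(np.c_[x,y,z])).as_rotvec(); out.append(rv)
    rv=min(out,key=np.linalg.norm)
    print("pos",s["position"].round(4),"zaz",np.degrees(np.arctan2(M[1,2],M[0,2])).round(2),"tilt",M[2].round(3),"q6",s["qpos"][5].round(3))
    print("dworld",(np.array(xyz)-s["position"]).round(4),"dp",(M.T@(np.array(xyz)-s["position"])/.12).round(3),"ang",(rv/(np.pi/2)).round(4),"deg",np.degrees(rv).round(2))
E
python3 - <<'E'
from h import *
from rig import get_state
d=pickle.load(open("a.pkl","rb")); c=d["top"]
for n,p in dict(blue=(301,261),red=(171,217),yel=(272,164),p1=(258,338),p2=(366,325)).items():
    print(n,onplane(c,*p,.012).round(3))
s=get_state(); print(tool(s).as_matrix().round(3))
for k in range(3): plan(s,(.450,.0295,.13),14.7+60*k)
E
```

```text
blue [0.451 0.028 0.012]
red [0.526 0.237 0.012]
yel [0.611 0.073 0.012]
p1 [0.329 0.098 0.012]
p2 [ 0.346 -0.074  0.012]
[[-0.001  0.895  0.446]
 [ 0.002  0.446 -0.895]
 [-1.     0.    -0.002]]
pos [ 0.256  -0.5143  0.2305] zaz -63.54 tilt [-1.     0.    -0.002] q6 -0.121
dworld [ 0.194   0.5438 -0.1005] dp [ 0.844  3.466 -3.335] ang [-8.693e-01 -8.000e-04 -8.000e-04] deg [-7.824e+01 -7.000e-02 -7.000e-02]
pos [ 0.256  -0.5143  0.2305] zaz -63.54 tilt [-1.     0.    -0.002] q6 -0.121
dworld [ 0.194   0.5438 -0.1005] dp [ 0.844  3.466 -3.335] ang [ 4.64e-01 -1.00e-03  3.00e-04] deg [ 4.176e+01 -9.000e-02  2.000e-02]
pos [ 0.256  -0.5143  0.2305] zaz -63.54 tilt [-1.     0.    -0.002] q6 -0.121
dworld [ 0.194   0.5438 -0.1005] dp [ 0.844  3.466 -3.335] ang [-0.2026 -0.001  -0.0003] deg [-18.24  -0.09  -0.02]
```

Emit:
arm_command(series=[{"dp": [0,0.36,-0.35],"angular": [0,0,0],"gripper": 85},{"dp": [0,0.36,-0.35],"angular": [0,0,0],"gripper": 85},{"dp": [0,0.36,-0.35],"angular": [0,0,0],"gripper": 85},{"dp": [0,0.36,-0.35],"angular": [0,0,0],"gripper": 85},{"dp": [0,0.36,-0.35],"angular": [0,0,0],"gripper": 85},{"dp": [0,0.36,-0.35],"angular": [0,0,0],"gripper": 85},{"dp": [0,0.36,-0.35],"angular": [0,0,0],"gripper": 85},{"dp": [0,0.36,-0.35],"angular": [0,0,0],"gripper": 85}])

```text
clock: 1.1
position: [0.4197, -0.0504, 0.2283]
ee_rot: [0.599, 0.377, 0.6, -0.374]
contact_force: [0.9, -0.4, -0.2]
width: 0.0847
```

```bash
python3 - <<'E'
from h import *
from rig import get_state
plan(get_state(),(.450,.0295,.13),-45.3)
E
```

```text
pos [ 0.4197 -0.0504  0.2283] zaz -64.14 tilt [-1.     0.002 -0.003] q6 0.831
dworld [ 0.0303  0.0799 -0.0983] dp [ 0.822  0.516 -0.487] ang [-0.2093 -0.0018 -0.0015] deg [-18.84  -0.16  -0.14]
```

Emit:
arm_command(series=[{"dp": [0,0.26,-0.24],"angular": [0,0,0],"gripper": 85},{"dp": [0,0.26,-0.24],"angular": [0,0,0],"gripper": 85},{"dp": [0.2,0,0],"angular": [-0.105,0,0],"gripper": 85},{"dp": [0.2,0,0],"angular": [-0.105,0,0],"gripper": 85},{"dp": [0.2,0,0],"angular": [0,0,0],"gripper": 85},{"dp": [0.2,0,0],"angular": [0,0,0],"gripper": 85},{"dp": [0,0,0],"angular": [0,0,0],"gripper": 85},{"dp": [0,0,0],"angular": [0,0,0],"gripper": 85}])

```text
clock: 2.1
position: [0.4513, 0.0377, 0.1294]
ee_rot: [0.655, 0.266, 0.656, -0.263]
contact_force: [0.0, -0.3, -0.1]
width: 0.0852
```

```bash
python3 - <<'E'
from h import *
from rig import get_state
s=get_state();plan(s,(.450,.0295,.022),-45.3)
E
```

```text
pos [0.4513 0.0377 0.1294] zaz -44.01 tilt [-1.     0.003 -0.004] q6 0.691
dworld [-0.0013 -0.0082 -0.1074] dp [ 0.894 -0.059  0.043] ang [ 0.0144 -0.0024 -0.002 ] deg [ 1.29 -0.22 -0.18]
```

Emit:
arm_command(series=[{"dp": [0,-0.06,0.043],"angular": [0.014,-0.002,-0.002],"gripper": 85},{"dp": [0.22,0,0],"angular": [0,0,0],"gripper": 85},{"dp": [0.22,0,0],"angular": [0,0,0],"gripper": 85},{"dp": [0.2,0,0],"angular": [0,0,0],"gripper": 85},{"dp": [0,0,0],"angular": [0,0,0],"gripper": 85},{"dp": [0,0,0],"angular": [0,0,0],"gripper": 85},{"dp": [0,0,0],"angular": [0,0,0],"gripper": 85},{"dp": [0,0,0],"angular": [0,0,0],"gripper": 85}])

```text
clock: 3.1
position: [0.4575, 0.0251, 0.059]
ee_rot: [0.658, 0.275, 0.646, -0.273]
contact_force: [-0.1, -0.6, 0.5]
width: 0.0847
```

```bash
python3 - <<'E'
from h import *
from rig import get_state
s=get_state();plan(s,(.450,.0295,.019),-45.3)
d=grab("c")
cv2.imwrite("pics/c.png",np.hstack([cv2.resize(d["top"]["image"][200:320,240:370],(433,400)),cv2.resize(d["side"]["image"][200:320,300:410],(367,400))]))
E
```

```text
pos [0.4575 0.0251 0.059 ] zaz -45.58 tilt [-1.     0.01   0.015] q6 0.701
dworld [-0.0075  0.0044 -0.04  ] dp [ 0.332 -0.022 -0.075] ang [-0.003   0.0097 -0.0066] deg [-0.27  0.87 -0.6 ]
```

View pics/c.png

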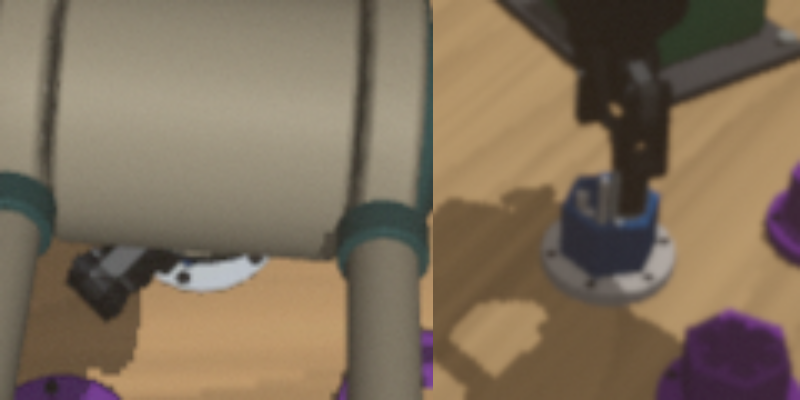

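The side view shows a finger near the collar top at crop (630,215). I need to know whether it is inside or outside the bore, so I'll check its depth before going lower.

```bash
python3 - <<'E'
from h import *
from rig import get_state
d=pickle.load(open("c.pkl","rb"));c=d["side"];P=pts(c);I=c["image"]
M=P[200:320,300:410].reshape(-1,3);C=I[200:320,300:410].reshape(-1,3).max(1)
s=get_state();R=tool(s).as_matrix();L=(M-s["position"])@R
k=(C<90)&(M[:,2]>.055)&(M[:,2]<.1)&(np.hypot(M[:,0]-.45,M[:,1]-.03)<.09)
for lo in np.arange(.055,.1,.005):
    q=L[k&(M[:,2]>=lo)&(M[:,2]<lo+.005)]
    if len(q):print(lo.round(3),len(q),np.percentile(q,[5,50,95],axis=0).round(3).tolist())
for zz in(-.0425,.0425):
  for xx in(0,-.013):
    w=s["position"]+R@[xx,0,zz]; p=c["view"][:3,:3]@w+c["view"][:3,3]; p=c["mtx"]@(p*[1,-1,-1]); print(w.round(3),(p[:2]/p[2]-[300,200])*400/120)
E
```

```text
0.07 5 [[-0.017, -0.007, -0.05], [-0.015, -0.003, -0.047], [-0.015, 0.007, 0.027]]
0.075 18 [[-0.021, -0.007, -0.05], [-0.019, 0.003, -0.0], [-0.017, 0.01, 0.044]]
0.08 34 [[-0.026, -0.006, -0.055], [-0.024, 0.005, -0.048], [-0.022, 0.01, 0.045]]
0.085 28 [[-0.032, -0.01, -0.056], [-0.029, 0.001, -0.054], [-0.027, 0.009, 0.044]]
0.09 38 [[-0.036, -0.007, -0.056], [-0.033, 0.003, -0.05], [-0.031, 0.01, 0.044]]
0.095 43 [[-0.042, -0.006, -0.057], [-0.039, 0.003, -0.05], [-0.036, 0.01, 0.044]]
[0.428 0.056 0.058] [188.37098325 229.60347182]
[0.427 0.056 0.071] [189.86838327 212.59262842]
[ 0.487 -0.005  0.059] [155.71217567 142.40621202]
[ 0.487 -0.005  0.072] [156.84113079 125.88497968]
```

Emit:
arm_command(series=[{"dp": [0,-0.022,-0.075],"angular": [0,0.01,-0.007],"gripper": 85},{"dp": [0,0,0],"angular": [0,0,0],"gripper": 85},{"dp": [0,0,0],"angular": [0,0,0],"gripper": 85},{"dp": [0,0,0],"angular": [0,0,0],"gripper": 85},{"dp": [0,0,0],"angular": [0,0,0],"gripper": 85},{"dp": [0,0,0],"angular": [0,0,0],"gripper": 85},{"dp": [0,0,0],"angular": [0,0,0],"gripper": 85},{"dp": [0,0,0],"angular": [0,0,0],"gripper": 85}])

```text
clock: 4.2
position: [0.4485, 0.0302, 0.0588]
ee_rot: [0.651, 0.274, 0.653, -0.274]
contact_force: [0.1, 0.1, 0.3]
width: 0.0847
```

```bash
python3 - <<'E'
from h import *
from rig import get_state
s=get_state();plan(s,(.450,.0295,.019),-45.3)
E
```

```text
pos [0.4485 0.0302 0.0588] zaz -45.55 tilt [-1.    -0.002 -0.002] q6 0.707
dworld [ 0.0015 -0.0007 -0.0398] dp [0.331 0.006 0.014] ang [-0.0028 -0.0012  0.001 ] deg [-0.25 -0.11  0.09]
```

Emit:
arm_command(series=[{"dp": [0.09,0.005,0.012],"angular": [0,0,0],"gripper": 85},{"dp": [0.09,0,0],"angular": [0,0,0],"gripper": 85},{"dp": [0.08,0,0],"angular": [0,0,0],"gripper": 85},{"dp": [0.05,0,0],"angular": [0,0,0],"gripper": 85},{"dp": [0,0,0],"angular": [0,0,0],"gripper": 85},{"dp": [0,0,0],"angular": [0,0,0],"gripper": 85},{"dp": [0,0,0],"angular": [0,0,0],"gripper": 85},{"dp": [0,0,0],"angular": [0,0,0],"gripper": 85}])

```text
clock: 5.2
position: [0.4498, 0.0295, 0.0186]
ee_rot: [0.651, 0.273, 0.653, -0.274]
contact_force: [0.3, 0.3, -0.1]
width: 0.0849
```

```bash
python3 - <<'E'
from h import *
from rig import get_state
s=get_state();plan(s,(.450,.0295,.019),-45.3)
E
```

```text
pos [0.4498 0.0295 0.0186] zaz -45.55 tilt [-1.    -0.002 -0.003] q6 0.706
dworld [ 0.0002 -0.      0.0004] dp [-0.004  0.001  0.001] ang [-0.0028 -0.0016  0.0013] deg [-0.25 -0.14  0.12]
```

Positioned as planned, so I'll close the gripper.

Emit:
arm_command(grip_force=60, series=[{"dp": [0,0,0],"angular": [0,0,0],"gripper": 45},{"dp": [0,0,0],"angular": [0,0,0],"gripper": 45},{"dp": [0,0,0],"angular": [0,0,0],"gripper": 45},{"dp": [0,0,0],"angular": [0,0,0],"gripper": 45},{"dp": [0,0,0],"angular": [0,0,0],"gripper": 45},{"dp": [0,0,0],"angular": [0,0,0],"gripper": 45},{"dp": [0,0,0],"angular": [0,0,0],"gripper": 45},{"dp": [-0.1,0,0],"angular": [0,0,0],"gripper": 45}])

```text
clock: 6.2
position: [0.4493, 0.0294, 0.0307]
ee_rot: [0.651, 0.273, 0.653, -0.274]
contact_force: [-0.5, 0.1, -4.5]
width: 0.053
```

Emit:
arm_command(series=[{"dp": [-0.25,0,0],"angular": [0,0,0],"gripper": 45},{"dp": [-0.3,0,0],"angular": [0,0,0],"gripper": 45},{"dp": [-0.3,0,0],"angular": [0,0,0],"gripper": 45},{"dp": [-0.3,0,0],"angular": [0,0,0],"gripper": 45},{"dp": [-0.25,0,0],"angular": [0,0,0],"gripper": 45},{"dp": [-0.1,0,0],"angular": [0,0,0],"gripper": 45},{"dp": [0,0,0],"angular": [0,0,0],"gripper": 45},{"dp": [0,0,0],"angular": [0,0,0],"gripper": 45}])

```text
clock: 7.2
position: [0.4436, 0.0303, 0.2145]
ee_rot: [0.646, 0.272, 0.658, -0.275]
contact_force: [-0.3, -0.7, -4.6]
width: 0.0528
```

```bash
python3 - <<'E'
from h import *
from rig import get_state
s=get_state();plan(s,(.560,-.2189,s["position"][2]),-55)
E
```

```text
pos [0.4436 0.0303 0.2145] zaz -45.54 tilt [-1.    -0.011 -0.013] q6 0.706
dworld [ 0.1164 -0.2492  0.    ] dp [-0.02  -0.762  2.162] ang [ 0.1051 -0.0079  0.0076] deg [ 9.46 -0.71  0.69]
```

Emit:
arm_command(series=[{"dp": [0,-0.06,0.18],"angular": [0,-0.008,0.008],"gripper": 45},{"dp": [0,-0.12,0.34],"angular": [0,0,0],"gripper": 45},{"dp": [0,-0.12,0.34],"angular": [0,0,0],"gripper": 45},{"dp": [0,-0.12,0.34],"angular": [0,0,0],"gripper": 45},{"dp": [0,-0.12,0.34],"angular": [0,0,0],"gripper": 45},{"dp": [0,-0.1,0.28],"angular": [0,0,0],"gripper": 45},{"dp": [0,0,0],"angular": [0.1,0,0],"gripper": 45},{"dp": [0,0,0],"angular": [0,0,0],"gripper": 45}])

```text
clock: 8.2
position: [0.5378, -0.1835, 0.1971]
ee_rot: [0.618, 0.324, 0.638, -0.325]
contact_force: [0.4, -0.1, -4.3]
width: 0.0532
```

```bash
python3 - <<'E'
from h import *
from rig import get_state
s=get_state();plan(s,(.560,-.2189,s["position"][2]),-55)
E
```

```text
pos [ 0.5378 -0.1835  0.1971] zaz -54.66 tilt [-1.    -0.013 -0.025] q6 0.502
dworld [ 0.0222 -0.0354  0.    ] dp [-0.008 -0.02   0.347] ang [ 0.0039 -0.0158  0.0083] deg [ 0.35 -1.42  0.75]
```

Emit:
arm_command(series=[{"dp": [0,-0.02,0.18],"angular": [0.003,-0.014,0.008],"gripper": 45},{"dp": [0,0,0.15],"angular": [0,0,0],"gripper": 45},{"dp": [0,0,0],"angular": [0,0,0],"gripper": 45},{"dp": [0,0,0],"angular": [0,0,0],"gripper": 45},{"dp": [0,0,0],"angular": [0,0,0],"gripper": 45},{"dp": [0,0,0],"angular": [0,0,0],"gripper": 45},{"dp": [0,0,0],"angular": [0,0,0],"gripper": 45},{"dp": [0,0,0],"angular": [0,0,0],"gripper": 45}])

```text
clock: 9.2
position: [0.559, -0.2174, 0.1952]
ee_rot: [0.627, 0.324, 0.63, -0.324]
contact_force: [-1.3, 0.2, -4.7]
width: 0.0532
```

```bash
python3 - <<'E'
from h import *
from rig import get_state
s=get_state();plan(s,(.560,-.2189,.160),-55)
d=grab("e"); P=pts(d["side"]); I=d["side"]["image"]
hsv=cv2.cvtColor(I,cv2.COLOR_BGR2HSV)
for n,c in d.items():
    P=pts(c);hsv=cv2.cvtColor(c["image"],cv2.COLOR_BGR2HSV)
    k=(P[...,2]>.12)&(np.hypot(P[...,0]-.56,P[...,1]+.22)<.07)
    b=k&(cv2.inRange(hsv,(100,110,40),(122,255,255))>0)
    print(n,b.sum(),np.percentile(P[b],[2,50,98],axis=0).round(3).tolist() if b.sum() else "")
    w=k&(hsv[...,1]<50)&(P[...,2]<.2)
    if w.sum(): q=P[w]; print(" white",w.sum(),np.percentile(q,[2,50,98],axis=0).round(3).tolist())
cv2.imwrite("pics/e.png",np.hstack([cv2.resize(d["top"]["image"][110:230,400:530],(433,400)),cv2.resize(d["side"]["image"][80:200,310:420],(367,400))]))
E
```

```text
pos [ 0.559  -0.2174  0.1952] zaz -54.54 tilt [-1.    -0.001 -0.004] q6 0.464
dworld [ 0.001  -0.0015 -0.0352] dp [ 0.293 -0.     0.016] ang [ 0.0052 -0.0028  0.0006] deg [ 0.46 -0.25  0.06]
side 17 [[0.53, -0.231, 0.224], [0.533, -0.215, 0.227], [0.576, -0.196, 0.23]]
 white 431 [[0.517, -0.236, 0.121], [0.55, -0.203, 0.188], [0.591, -0.175, 0.197]]
top 357 [[0.527, -0.231, 0.199], [0.557, -0.204, 0.224], [0.582, -0.185, 0.263]]
 white 939 [[0.517, -0.237, 0.179], [0.544, -0.195, 0.187], [0.596, -0.174, 0.192]]
```

View pics/e.png

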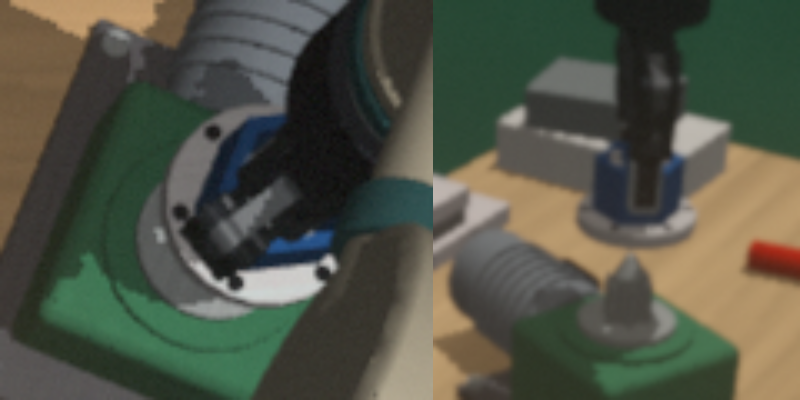

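The hub hangs upright, its flange above the stub. The side crop shows it in line with the cone at (630,255). The flange's extent agrees with a TCP offset of about 1 to 2 mm. I'll correct that and descend gently.

Emit:
arm_command(series=[{"dp": [0,0,0.015],"angular": [0.005,-0.003,0],"gripper": 45},{"dp": [0,0,0],"angular": [0,0,0],"gripper": 45},{"dp": [0.06,0,0],"angular": [0,0,0],"gripper": 45},{"dp": [0.06,0,0],"angular": [0,0,0],"gripper": 45},{"dp": [0.06,0,0],"angular": [0,0,0],"gripper": 45},{"dp": [0.06,0,0],"angular": [0,0,0],"gripper": 45},{"dp": [0,0,0],"angular": [0,0,0],"gripper": 45},{"dp": [0,0,0],"angular": [0,0,0],"gripper": 45}])

```text
clock: 10.3
position: [0.5597, -0.2189, 0.1633]
ee_rot: [0.627, 0.326, 0.628, -0.327]
contact_force: [-0.2, -0.4, -5.0]
width: 0.0529
```

```bash
python3 - <<'E'
from h import *
from rig import get_state
s=get_state();plan(s,(.560,-.2189,.119),-55)
E
```

```text
pos [ 0.5597 -0.2189  0.1633] zaz -55.03 tilt [-1.    -0.002 -0.001] q6 0.473
dworld [ 0.0003 -0.     -0.0443] dp [0.369 0.003 0.002] ang [-0.0003 -0.0006  0.0012] deg [-0.03 -0.06  0.11]
```

Emit:
arm_command(series=[{"dp": [0.04,0,0],"angular": [0,0,0],"gripper": 45},{"dp": [0.04,0,0],"angular": [0,0,0],"gripper": 45},{"dp": [0.04,0,0],"angular": [0,0,0],"gripper": 45},{"dp": [0.04,0,0],"angular": [0,0,0],"gripper": 45},{"dp": [0.04,0,0],"angular": [0,0,0],"gripper": 45},{"dp": [0,0,0],"angular": [0,0,0],"gripper": 45},{"dp": [0,0,0],"angular": [0,0,0],"gripper": 45},{"dp": [0,0,0],"angular": [0,0,0],"gripper": 45}])

```text
clock: 11.3
position: [0.5596, -0.2197, 0.1499]
ee_rot: [0.629, 0.326, 0.625, -0.328]
contact_force: [-1.4, 1.5, -1.7]
width: 0.053
```

Emit:
arm_command(series=[{"dp": [0.08,0,0],"angular": [0.02,0,0],"gripper": 45},{"dp": [0.08,0,0],"angular": [0.02,0,0],"gripper": 45},{"dp": [0.08,0,0],"angular": [-0.02,0,0],"gripper": 45},{"dp": [0.08,0,0],"angular": [-0.03,0,0],"gripper": 45},{"dp": [0.06,0,0],"angular": [-0.03,0,0],"gripper": 45},{"dp": [0.06,0,0],"angular": [0.02,0,0],"gripper": 45},{"dp": [0.05,0,0],"angular": [0.02,0,0],"gripper": 45},{"dp": [0.05,0,0],"angular": [0,0,0],"gripper": 45}])

```text
clock: 12.3
position: [0.5583, -0.2193, 0.1479]
ee_rot: [0.641, 0.324, 0.614, -0.329]
contact_force: [-10.4, 4.8, 27.9]
width: 0.0531
```

```bash
python3 - <<'E'
from h import *
from rig import get_state
s=get_state();plan(s,(.560,-.2189,.119),-55);print(s["contact_force"],s["moment"])
d=grab("f")
cv2.imwrite("pics/f.png",np.hstack([cv2.resize(d["top"]["image"][110:230,400:530],(433,400)),cv2.resize(d["side"]["image"][80:200,310:420],(367,400))]))
E
```

```text
pos [ 0.5583 -0.2193  0.1479] zaz -55.02 tilt [-0.999  0.012  0.036] q6 0.476
dworld [ 0.0017  0.0004 -0.0289] dp [ 0.241  0.01  -0.003] ang [-0.0001  0.0232 -0.0078] deg [-0.01  2.09 -0.7 ]
[-10.43085761   4.80807718  27.90287478] [0.6901155  1.50376794 0.18495688]
```

View pics/f.png

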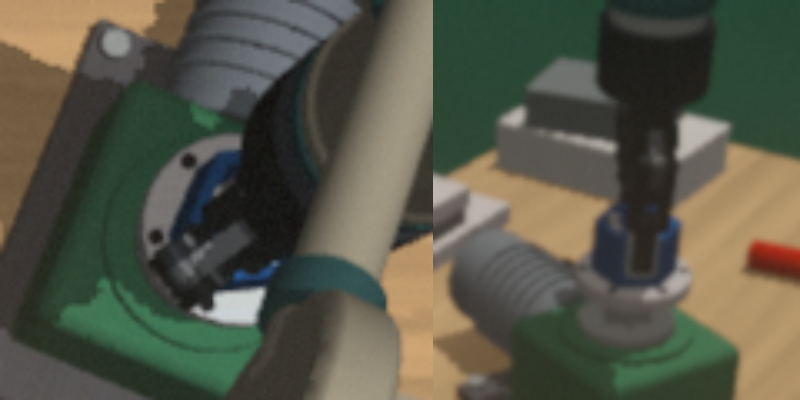

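The hub is resting on the stub's tooth tops, and I can see why. I set the hub's teeth at the same angle as the stub's teeth, but they must sit in the gaps, 30° away. I'll lift clear, turn 30° and try again.

Emit:
arm_command(series=[{"dp": [-0.08,0,0],"angular": [0,0,0],"gripper": 45},{"dp": [-0.08,0,0],"angular": [0,0.023,-0.008],"gripper": 45},{"dp": [-0.04,0,0],"angular": [0,0,0],"gripper": 45},{"dp": [0,0,0],"angular": [0.11,0,0],"gripper": 45},{"dp": [0,0,0],"angular": [0.11,0,0],"gripper": 45},{"dp": [0,0,0],"angular": [0.11,0,0],"gripper": 45},{"dp": [0,0,0],"angular": [0,0,0],"gripper": 45},{"dp": [0,0,0],"angular": [0,0,0],"gripper": 45}])

```text
clock: 13.4
position: [0.5568, -0.2179, 0.1674]
ee_rot: [0.517, 0.479, 0.521, -0.48]
contact_force: [-0.7, -0.2, -4.5]
width: 0.053
```

```bash
python3 - <<'E'
from h import *
from rig import get_state
s=get_state();plan(s,(.560,-.2189,.163),-85);print(s["contact_force"],s["moment"])
E
```

```text
pos [ 0.5568 -0.2179  0.1674] zaz -85.47 tilt [-1.    -0.005 -0.003] q6 1.002
dworld [ 0.0032 -0.001  -0.0044] dp [0.036 0.026 0.011] ang [-0.0053 -0.0021  0.0031] deg [-0.47 -0.19  0.28]
[-0.68723987 -0.20558373 -4.54184891] [-0.01057218 -0.04298867  0.00071876]
```

Emit:
arm_command(series=[{"dp": [0.03,0.026,0.01],"angular": [-0.005,-0.002,0.003],"gripper": 45},{"dp": [0.05,0,0],"angular": [0,0,0],"gripper": 45},{"dp": [0.05,0,0],"angular": [0,0,0],"gripper": 45},{"dp": [0.05,0,0],"angular": [0,0,0],"gripper": 45},{"dp": [0.05,0,0],"angular": [0,0,0],"gripper": 45},{"dp": [0.05,0,0],"angular": [0,0,0],"gripper": 45},{"dp": [0.05,0,0],"angular": [0,0,0],"gripper": 45},{"dp": [0,0,0],"angular": [0,0,0],"gripper": 45}])

```text
clock: 14.4
position: [0.56, -0.2188, 0.124]
ee_rot: [0.522, 0.477, 0.522, -0.477]
contact_force: [-0.7, -0.4, -4.3]
width: 0.053
```

```bash
python3 - <<'E'
from h import *
from rig import get_state
s=get_state();plan(s,(.560,-.2189,.119),-85);print(s["contact_force"],s["moment"])
E
```

```text
pos [ 0.56   -0.2188  0.124 ] zaz -84.81 tilt [-1.    -0.001 -0.   ] q6 0.992
dworld [-0.     -0.0001 -0.005 ] dp [ 0.042 -0.     0.001] ang [ 0.0021 -0.0003  0.0004] deg [ 0.19 -0.03  0.04]
[-0.72767853 -0.35470585 -4.25673187] [-0.00580504 -0.00782841  0.01034172]
```

Meshed and sliding freely, with almost no contact force. I'll push it gently to the shoulder.

Emit:
arm_command(series=[{"dp": [0.03,0,0],"angular": [0,0,0],"gripper": 45},{"dp": [0.03,0,0],"angular": [0,0,0],"gripper": 45},{"dp": [0.03,0,0],"angular": [0,0,0],"gripper": 45},{"dp": [0.03,0,0],"angular": [0,0,0],"gripper": 45},{"dp": [0.04,0,0],"angular": [0,0,0],"gripper": 45},{"dp": [0.05,0,0],"angular": [0,0,0],"gripper": 45},{"dp": [0.05,0,0],"angular": [0,0,0],"gripper": 45},{"dp": [0.05,0,0],"angular": [0,0,0],"gripper": 45}])

```text
clock: 15.4
position: [0.5605, -0.2189, 0.1196]
ee_rot: [0.527, 0.478, 0.517, -0.475]
contact_force: [-7.2, 3.0, 24.7]
width: 0.0531
```

```bash
python3 - <<'E'
from h import *
from rig import get_state
s=get_state();plan(s,(.560,-.2189,.119),-85);print(s["contact_force"],s["moment"])
d=grab("g")
for n,c in d.items():
    P=pts(c);hsv=cv2.cvtColor(c["image"],cv2.COLOR_BGR2HSV)
    D=np.hypot(P[...,0]-.56,P[...,1]+.2189); w=(D<.043)&(D>.036)&(P[...,2]>.09)&(P[...,2]<.14)&(hsv[...,1]<50)
    print(n,w.sum(),np.percentile(P[w][:,2],[5,25,50,75,95]).round(4))
cv2.imwrite("pics/g.png",np.hstack([cv2.resize(d["top"]["image"][110:230,400:530],(433,400)),cv2.resize(d["side"]["image"][80:200,310:420],(367,400))]))
E
```

```text
pos [ 0.5605 -0.2189  0.1196] zaz -84.78 tilt [-1.     0.013  0.008] q6 0.991
dworld [-0.0005 -0.     -0.0006] dp [ 0.005 -0.004 -0.   ] ang [ 0.0024  0.0051 -0.0082] deg [ 0.22  0.46 -0.74]
[-7.20708119  3.03548243 24.6968625 ] [1.20572278 1.86389246 0.09383235]
side 213 [0.1035 0.1076 0.1122 0.1145 0.1168]
top 281 [0.1088 0.1104 0.1113 0.1124 0.1233]
```

View pics/g.png

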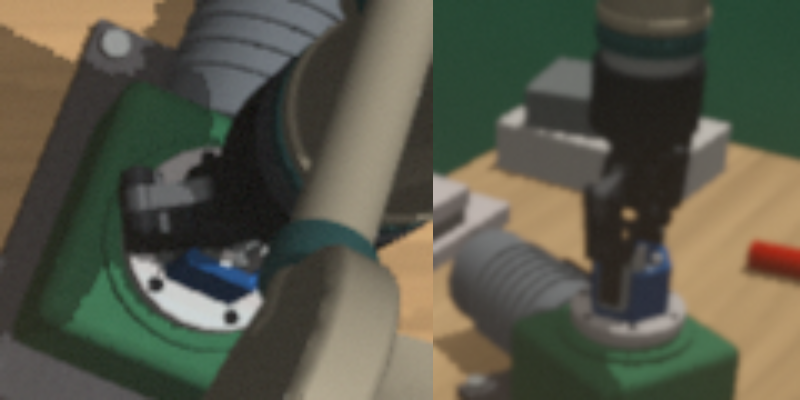

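The hub is home. The flange top is at 0.111 m, which is the shoulder's 0.099 m plus 12 mm, and both views show it sitting on the shoulder. I'll relax the push, open, and retract straight up.

Emit:
arm_command(series=[{"dp": [0,0,0],"angular": [0,0.005,-0.008],"gripper": 45},{"dp": [0,0,0],"angular": [0,0,0],"gripper": 45},{"dp": [0,0,0],"angular": [0,0,0],"gripper": 85},{"dp": [0,0,0],"angular": [0,0,0],"gripper": 85},{"dp": [0,0,0],"angular": [0,0,0],"gripper": 85},{"dp": [0,0,0],"angular": [0,0,0],"gripper": 85},{"dp": [0,0,0],"angular": [0,0,0],"gripper": 85},{"dp": [0,0,0],"angular": [0,0,0],"gripper": 85}])

```text
clock: 16.5
position: [0.5622, -0.2198, 0.1216]
ee_rot: [0.524, 0.477, 0.52, -0.476]
contact_force: [0.6, 0.3, 0.5]
width: 0.0854
```

Emit:
arm_command(series=[{"dp": [-0.05,0,0],"angular": [0,0,0],"gripper": 85},{"dp": [-0.1,0,0],"angular": [0,0,0],"gripper": 85},{"dp": [-0.2,0,0],"angular": [0,0,0],"gripper": 85},{"dp": [-0.25,0,0],"angular": [0,0,0],"gripper": 85},{"dp": [-0.25,0,0],"angular": [0,0,0],"gripper": 85},{"dp": [-0.2,0,0],"angular": [0,0,0],"gripper": 85},{"dp": [0,0,0],"angular": [0,0,0],"gripper": 85},{"dp": [0,0,0],"angular": [0,0,0],"gripper": 85}])

```text
clock: 17.5
position: [0.5617, -0.2195, 0.2562]
ee_rot: [0.526, 0.478, 0.519, -0.476]
contact_force: [1.1, -0.0, -0.3]
width: 0.0853
```

```bash
python3 - <<'E'
from h import *
from rig import get_state
s=get_state();print(s["position"],s["contact_force"],s["width"])
a=pickle.load(open("a.pkl","rb")); d=grab("k")
for n,c in d.items():
    P=pts(c);hsv=cv2.cvtColor(c["image"],cv2.COLOR_BGR2HSV)
    D=np.hypot(P[...,0]-.56,P[...,1]+.2189); w=(D<.043)&(D>.036)&(P[...,2]>.1)&(P[...,2]<.13)&(hsv[...,1]<50)
    q=P[w]; A=np.c_[q[:,:2]-q[:,:2].mean(0),np.ones(len(q))]; print(n,"flange",w.sum(),np.median(q[:,2]).round(4),"slope",np.linalg.lstsq(A,q[:,2],rcond=None)[0].round(3))
    b=(D<.045)&(P[...,2]>.13)&(P[...,2]<.16)&(cv2.inRange(hsv,(100,110,40),(122,255,255))>0)
    if b.sum(): print("  collar",b.sum(),P[b].mean(0).round(3),P[b][:,2].max())
    for nm,(u,v) in dict(red=(171,217),yel=(272,164)).items():
        if n=="top": print(nm,"change",cv2.absdiff(a[n]["image"],c["image"])[v-25:v+25,u-25:u+25].mean())
cv2.imwrite("pics/k.png",np.hstack([cv2.resize(d["top"]["image"][110:230,400:530],(433,400)),cv2.resize(d["side"]["image"][80:200,310:420],(367,400))]))
E
```

```text
[ 0.56174215 -0.21951484  0.25620133] [ 1.07986261 -0.01346247 -0.30529113] 0.08534736399968444
side flange 197 0.1118 slope [ 0.041 -0.07   0.111]
  collar 9 [ 0.54  -0.21   0.152] 0.15325878730633682
top flange 455 0.1113 slope [-0.008  0.004  0.111]
  collar 523 [ 0.553 -0.217  0.147] 0.15426948499061555
red change 16.0924
yel change 17.3752
```

View pics/k.png

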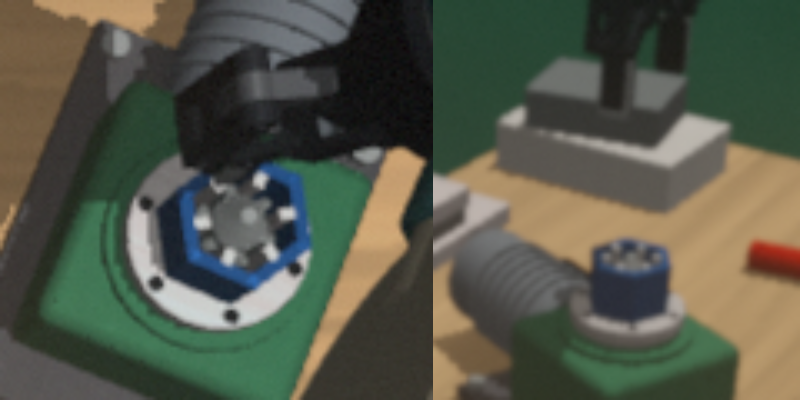

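The hub is seated flat and meshed, and the gripper is clear above it. I'll confirm the red and yellow hubs haven't moved by comparing colour centroids, then hand in.

```bash
python3 - <<'E'
from h import *
import rig
a=pickle.load(open("a.pkl","rb"))["top"]; k=pickle.load(open("k.pkl","rb"))["top"]
ok=True
for nm,(u,v),lo,hi in(("red",(171,217),(0,120,60),(8,255,255)),("yel",(272,164),(22,120,60),(35,255,255))):
    r=[]
    for c in(a,k):
        m=cv2.inRange(cv2.cvtColor(c["image"],cv2.COLOR_BGR2HSV),lo,hi)[v-45:v+45,u-45:u+45]
        y,x=np.nonzero(m); r.append((np.median(x),np.median(y),len(x)))
    print(nm,r); ok&=np.hypot(r[0][0]-r[1][0],r[0][1]-r[1][1])<4
print(ok)
if ok: print(rig.sign_off())
E
```

```text
red [(np.float64(47.0), np.float64(45.0), 531), (np.float64(47.0), np.float64(45.0), 536)]
yel [(np.float64(43.0), np.float64(43.0), 385), (np.float64(43.5), np.float64(43.0), 386)]
True
the job is handed in; nothing more can be done
None
```

The blue-collared splined hub is fitted on the green gearmotor's stub, pushed home while held, and released. The job is handed in; the clock read about 17.5 s of the 38 s after the last move.

- **First try:** the teeth clashed at about 30 N because I had lined the hub's teeth up with the stub's teeth instead of the gaps. I lifted, turned 30°, and it slid down freely and seated with a push of about 25 N.
- **Seating check:** the flange top is at 0.111–0.112 m in both views, which is the measured shoulder height of 0.099 m plus 12 mm. The top view shows it level.
- **Other hubs:** the red and yellow hubs' colour centroids in the top view moved by half a pixel at most. The gripper is open, about 0.1 m above the hub, with no contact force.
- **Checks that disagreed:** the side view's tilt fit showed about 0.08 rad. I put that down to the flange's side wall being in the mask, since the top view and the pictures show it level. The plain image difference at the red and yellow hubs was large (about 16 grey levels), probably from the arm's moving shadow, so I relied on the centroids.

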